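Seat, lock and run the spool on a thread winder

ROBOT

A 6-joint arm with a two-finger parallel gripper is mounted at the origin on the work surface. World frame = base frame: x ahead of the robot, y to its left, z up, the work surface at z = 0. Lengths are in m, angles in degrees, forces in N, time in s.
With the tool pointing down it reaches from about 0.35 to 0.875 m from the base axis. Payload 4.2 kg.
Tool frame: the origin (TCP) lies between the finger pads; the fingertips stand 14 mm ahead of it and the grasp point (between the pads) lies 5 mm behind it; x points along the fingers, y is the direction in which the jaws open and shut, and the axes are right-handed (so a half turn about x gives the same grasp; the last joint's range is limited). The gripper opens to 87 mm and grips with 3 to 60 N. Pads are 19 mm wide; open, the fingers measure 117 mm over their backs; the gripper's body (75 mm by 190 mm) begins 51 mm behind the grasp point.
Start: joints at [-52.334, 22.042, 0.453, 0, -68.411, -14.817], TCP at [0.243, -0.576, 0.237] pointing down, gripper open.
Joint ranges: [-179.83, 179.83], [-69.29, 118.12], [-61.27, 80.66], [-181.25, 117.63], [-171.15, -9.14], [-177.46, 177.46]. Speed limits (degrees/s): [159.86, 159.86, 180, 180, 180, 180].

INTERFACE

Orientations are given as a 3x3 rotation matrix whose columns are the frame's x, y, z axes.
In Python, from station import r, imaging, job gives the robot as it stands. The module is installed in compiled form; this text tells all that it offers.
- The arm moves only by the tool apply_moves, never from a script. Its arguments are lists of equal length, an entry for each row: "xyz": the shift along the tool's x, y, z in m, a list of three; "twist": the turn about the tool's x in degrees; "claw": the opening, from 0 (shut) to 1 (fully open). A call has 1 to 12 rows; each row shifts and turns the pose as measured when the row begins, along the tool's axes as they then stand; what a row does not reach is not made up. A row lasts 1/10 s, in which the tool goes at most 50 mm and 8.59 degrees, less where a joint would pass 70% of its speed; a pose out of reach is approached as far as the arm can. A call is refused whole if a number of a shift passes 0.05 or a number of a turn 8.59, either way. A call with a gripper value outside its range is refused whole. The fingers move at their own pace and stop on an object; the grip force is fixed at half the most. Time passes only in rows, so rows that do not move let the fingers close. It gives the time, the measured TCP pose, the force and the opening at its end, in the units of the state.
- r.sense(): the state, without advancing time (a new reading comes with each control period).
- imaging.capture(name): name is "side" or "top" or "wrist"; returns a dict with "pixels" (384x512x3 uint8, red, green, blue), "mtx" (3x3 intrinsics, pixels), "view" (4x4, takes a point from world to camera coordinates). Camera axes: x right, y down, z forward; pixel columns grow to the right and rows downward; lengths in m; the calibration is good to about 2 mm. A picture is of the moment at which its call begins. There is no depth.
- job.finish_job(): hands the job in, once; it reports no verdict.
Trained networks look in a picture, given as the dict that the camera call returned (one of the last four; its "shot" number tells which), for a name from the list of things; names that differ only in an ending like _2 or _b are one class to them, and where a whole thing is asked for, a point or a joint stands for the part that bears it (a point fixed in the world has none). Each returns a list of dicts, best first, with "p" (0 to 1); they miss things now and then, are a little off and sometimes report something else, mostly with a low value. They report only what shows in the picture. A call takes as long as a camera call.
- imaging.regions_of(query, picture): "mask" (384x512 bool, what is visible of it) and "centre" ([column, row] in pixels, amid what is visible of it).
The state is a dict: "time_s": time; "joints": joint angles; "joint_velocities": joint speeds; "effort": joint torques, N m; "tcp_pos": TCP position; "ee_rot": TCP orientation; "wrist_force": force on the tool from outside, world axes, zero at the start; "moment": the same for the moment, N m; "gripper_width": opening from 0.0 (shut) to 1.0 (fully open).
Only numpy, scipy, OpenCV 4.12 (cv2) and the standard library are available. Lean on these libraries where they do the work, as an engineer would, in place of code of your own. Each camera call takes 0.05 s, during which the arm holds its last target.

TASK

Get the thread winder running with the fingertips alone (nothing needs to be grasped): first press the raised spool on the winder's spindle fully down onto the drive plate, then push the steel keeper by its upright tab all the way towards the spool so that its tongue locks over the lower flange. Finally press the long bar key on the control pad fully down and keep it held: the program finishes while the finger still holds the bar key down. Never lift the spool, do not press the bar key before the spool is locked, do not press the round or the square key, and leave all the loose things where they are.

Things in the scene. Friction and masses are not known exactly. Their poses are not given: they have to be found in the camera images.
- winder: Thread winder, a fixed grey box 200 mm (its x) by 220 mm (its y); its flat deck lies 55 mm above the table. Origin: centre of its underside; z up. On the deck: a drive plate (62 mm across, 3 mm thick) under the spool at x = +15 mm, y = +45 mm; the keeper in low guide rails at x = +15 mm, running along the winder's y; a loose spare spool near x = -70 mm, y = +60 mm, standing on the deck with no drive plate.
- spool_top (a point): Centre of the flat round top (42 mm across, no hole) of the wooden spool on the spindle. The spool is 42 mm tall, lower flange 54 mm across. It starts raised 12 to 18 mm above the drive plate; fully home this point is 100 mm above the table. About 4 N moves it and it stays where left.
- spool (a joint): Height of the spool on the spindle, m: 0 = raised 18 mm, grows as it is pressed down, 0.018 = fully home on the drive plate (hard stop); negative values mean it has been lifted.
- keeper_tab (a point): Middle of the outer face (the face away from the spool) of the keeper's upright steel tab, the face to push; it lies 20 mm above the winder's deck. The tab is 30 mm wide (winder's x), 8 mm thick; its top is 33.5 mm above the deck. Push it along the winder's +y. The deck outside the tab is clear for at least 40 mm.
- keeper (a joint): Travel of the keeper, m: 0 = fully back, 0.025 = fully home (hard stop) with its tongue over the spool's lower flange. Starts between 0 and 0.006. About 3 N moves it and it stays where left.
- pad: Control pad, a fixed grey box 130 mm (its x) by 170 mm (its y), its face 32 mm above the table. Origin: centre of its underside; z up. It carries three off-white keys, each standing 10 mm proud: the bar key alone in the row nearer the robot, the square and the round key in the row behind it, with a loose thimble standing between those two.
- key_bar_top (a point): Centre of the top of the long bar key, 24 mm (pad's x) by 60 mm (pad's y), 42 mm above the table when up.
- key_bar (a joint): Travel of the bar key, m: 0 = up, 0.006 = fully down (hard stop). Sprung: 2.4 N starts it moving, 6 N holds it fully down; it comes up when released.
- key_square (a joint): Travel of the square key (25 mm, centre at pad x = +30 mm, y = -52 mm), m: 0 = up, 0.006 = down. Not to be pressed.
- key_round (a joint): Travel of the round key (26 mm across, centre at pad x = +30 mm, y = +52 mm), m: 0 = up, 0.006 = down. Not to be pressed.
- spare_spool: Loose spare wooden spool, like the one on the spindle, 42 mm tall, 54 mm across, standing on the winder's deck. Origin: centre of its underside. Leave alone.
- thimble: Loose steel thimble, 20 mm across, 23 mm tall, on the control pad. Origin: centre of its underside. Leave alone.
- pincushion: Round blue pincushion, 72 mm across, 38 mm tall (pin heads to 52 mm), on the table. Origin: centre of its underside. Leave alone.
- bead_jar: Amber glass bead jar with a brass cap, 48 mm across, 55 mm tall, on the table. Origin: centre of its underside. Leave alone.
- thread_cone: Brass-coloured thread cone, 68 mm across, 100 mm tall, on the table. Origin: centre of its underside. Leave alone.
- beeswax: Yellow block of beeswax, 55 x 35 x 22 mm, on the table. Origin: centre of its underside. Leave alone.
- screwdriver: Screwdriver with a dark wooden handle lying on the table beyond the work, 200 mm long along its own x (blade towards +x), 26 mm thick. Origin: underside, half-way along. Leave alone.

How it is judged (in metres and radians):
On the way, in this order (a step that is already met when the one before it is completed fails the run):
1. the spool is pressed home on the drive plate (value of joint spool above 0.0155 m), for 0.1 s.
2. the keeper is pushed home over the lower flange (value of joint spool above 0.0155 m and value of joint keeper above 0.0215 m), for 0.1 s.
3. the bar key is held down by the finger (value of joint key_bar above 0.004 m and contact force between the fingers and pad above 1 N), for 0.2 s.
At the end, for the whole second after the job is handed in: The spool is within 2.5 mm of fully home, the keeper within 3.5 mm of fully home, the bar key is held down at least 4 of its 6 mm by the fingers, the square and round keys are up, and every loose thing is within 20 mm of where it started (all of step 2 and all of step 3 and value of joint each of key_square, key_round below 0.003 m and distance of each of spare_spool, thimble, pincushion, bead_jar, thread_cone, beeswax, screwdriver from where it was at the start of the episode below 0.02 m); the arm keeps its last pose, push and grip.
It fails at once if the spool is lifted on its spindle (value of joint spool below -0.003 m).
It fails at once if the bar key is pressed before the spool is home and locked (value of joint key_bar above 0.003 m and not (value of joint spool above 0.0155 m and value of joint keeper above 0.0215 m)).
It fails at once if the keeper is pushed home before the spool is down (value of joint keeper above 0.0215 m and not (value of joint spool above 0.0155 m)).
It fails at once if the round or square key is pressed (value of joint any of key_square, key_round above 0.003 m).
It fails at once if a loose thing is moved or lifted more than 20 mm (distance of any of spare_spool, thimble, pincushion, bead_jar, thread_cone, beeswax, screwdriver from where it was at the start of the episode above 0.02 m).
It also fails if it takes over 45 s, if anything falls off the work surface, if the arm or the gripper's body presses on something with over 40 N, if the wrist force passes 120 N, or if a joint passes its speed limit or range.

## Working session

There is one attempt and no reset: what is moved stays moved. The work goes in short steps, Python scripts to look and compute and a tool call to move; the robot and the scene stay as the last step left them, time stands still between calls to the robot, and variables do not carry over. Pictures are saved under pics/ and viewed, and the job is handed in when it is done.

Besides the shell and the picture viewer there is one more tool, called after "Call:" as name(argument=value, ...) on one line, values as JSON. apply_moves: Moves the arm, as the interface text tells. Its arguments: {"type":"object","properties":{"xyz":{"type":"array","items":{"type":"array","items":{"type":"number"}}},"twist":{"type":"array","items":{"type":"number"}},"claw":{"type":"array","items":{"type":"number"}}},"required":["xyz","twist","claw"]}

```bash
mkdir -p pics
python3 - <<'E'
from station import r, imaging, job
import cv2, pickle
s=r.sense(); print(s['time_s'],s['tcp_pos'],s['ee_rot'],s['wrist_force'],s['gripper_width'])
for n in ['side','top']:
    p=imaging.capture(n); pickle.dump(p,open(n+'.pkl','wb'))
    cv2.imwrite(f'pics/{n}0.png',cv2.resize(p['pixels'][:,:,::-1],None,fx=1.5,fy=1.5))
    for q in ['winder','spool_top','spool','keeper_tab','keeper','pad','key_bar_top','key_bar','key_square','key_round','spare_spool']:
        print(n,q,[(round(d['p'],2),[round(float(c),1) for c in d['centre']],int(d['mask'].sum())) for d in imaging.regions_of(q,p)[:3]])
    print(p['mtx'],p['view'])
E
```

```text
0.0 [ 0.2424995  -0.57541665  0.23548216] [[-8.91806241e-04 -3.88147793e-01  9.21596710e-01]
 [ 1.95216682e-03  9.21594645e-01  3.88148812e-01]
 [-9.99997697e-01  2.14526405e-03 -6.41546153e-05]] [ 0.52894956 -0.17084039 -0.23915765] 1.0024177435046384
side winder [(0.97, [221.3, 235.5], 3550)]
side spool_top [(0.55, [198.4, 227.9], 303)]
side spool [(0.84, [201.1, 224.5], 244)]
side keeper_tab []
side keeper [(0.67, [227.8, 223.1], 116)]
side pad [(0.66, [318.6, 186.2], 1192)]
side key_bar_top [(0.38, [320.7, 184.9], 95)]
side key_bar []
side key_square [(0.44, [316.9, 174.2], 48)]
side key_round []
side spare_spool [(0.79, [212.8, 249.8], 291), (0.33, [218.7, 234.0], 3722)]
[[452.80052096   0.         257.638805  ]
 [  0.         452.80052096 188.13904283]
 [  0.           0.           1.        ]] [[-0.67291732 -0.73951495  0.0173182   0.42786534]
 [-0.45135715  0.39193622 -0.80166248  0.3466268 ]
 [ 0.58605376 -0.54726926 -0.59752603  1.24336171]
 [ 0.          0.          0.          1.        ]]
top winder [(0.72, [193.1, 208.0], 4681)]
top spool_top [(0.6, [176.4, 194.9], 292)
[... 165 characters left out ...]
[(0.68, [340.3, 207.2], 2361), (0.34, [350.3, 151.0], 288)]
top key_bar_top [(0.64, [335.8, 215.8], 177)]
top key_bar [(0.69, [339.0, 216.7], 159), (0.65, [203.9, 204.8], 116)]
top key_square [(0.69, [204.7, 200.3], 139)]
top key_round [(0.74, [171.7, 199.2], 270), (0.63, [321.7, 193.0], 56)]
top spare_spool [(0.83, [165.5, 224.4], 301), (0.27, [174.4, 196.0], 281)]
[[384.04526739   0.         263.32303995]
 [  0.         384.04526739 194.19886162]
 [  0.           0.           1.        ]] [[-0.01886817 -0.99981189  0.00449194  0.01547848]
 [-0.979626    0.01758841 -0.20005888  0.60622819]
 [ 0.19994224 -0.00817517 -0.97977358  1.0932661 ]
 [ 0.          0.          0.          1.        ]]
```

View pics/side0.png

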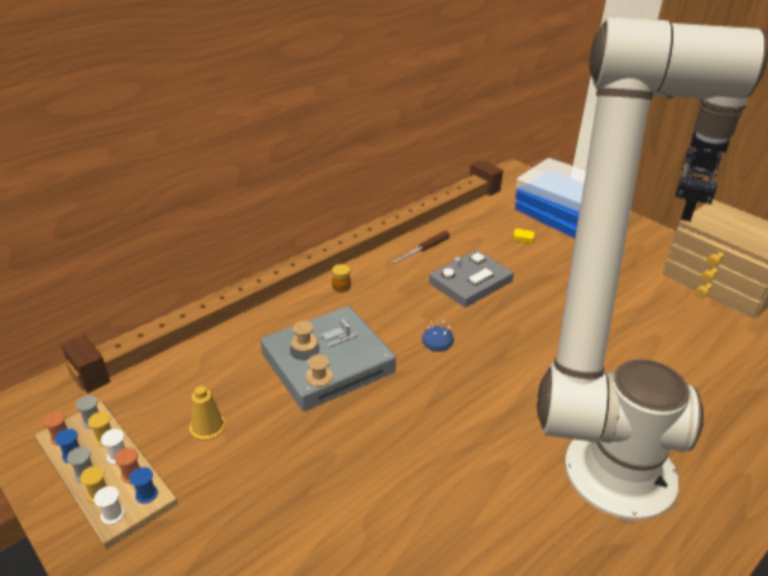

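View pics/top0.png

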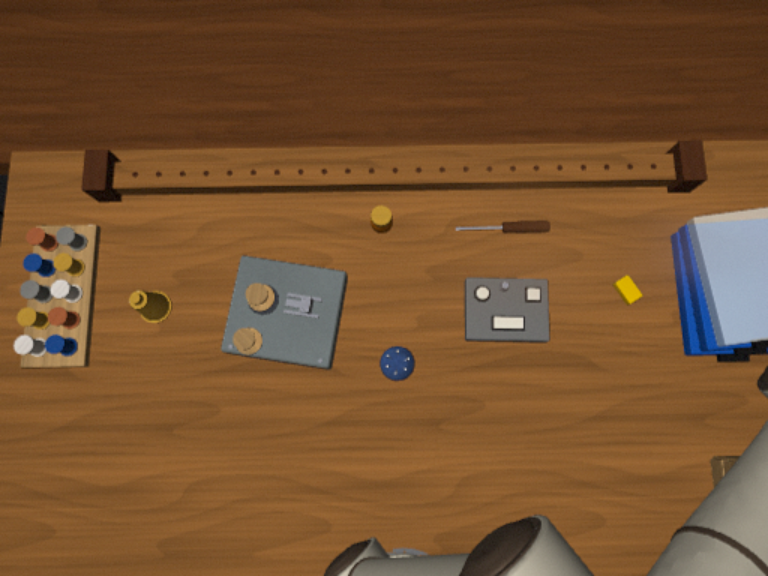

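```bash
cat > h.py <<'E'
import numpy as np, cv2, pickle
def ray(p,uv,z):
    K,V=p['mtx'],p['view']; R,t=V[:3,:3],V[:3,3]
    d=R.T@np.linalg.inv(K)@np.array([uv[0],uv[1],1.]); c=-R.T@t
    return c+d*(z-c[2])/d[2]
def proj(p,X):
    X=np.atleast_2d(X); c=X@p['view'][:3,:3].T+p['view'][:3,3]; q=c@p['mtx'].T
    return q[:,:2]/q[:,2:]
def wpt(o,yaw,v):
    c,s=np.cos(yaw),np.sin(yaw); return np.array([o[0]+c*v[0]-s*v[1],o[1]+s*v[0]+c*v[1],v[2]])
E
python3 - <<'E'
from h import *
p=pickle.load(open('top.pkl','rb')); s=pickle.load(open('side.pkl','rb'))
f=lambda a:np.round(a,4)
W=[ray(p,np.array(c)/1.5,.055) for c in [(241,256),(347,270),(329,368),(222,352)]]
P=[ray(p,np.array(c)/1.5,.032) for c in [(466,278.5),(548,279),(549,341),(466,341)]]
for n,Q in(('W',W),('P',P)):
    print(n,f(np.mean(Q,0)),[round(np.linalg.norm(Q[i]-Q[i-1]),4) for i in range(4)], 
     'yaw',[np.degrees(np.arctan2(*( (a-b)[[1,0]]))).round(1) for a,b in ((Q[0],Q[3]),(Q[1],Q[2]))],[np.degrees(np.arctan2(*( (a-b)[[1,0]]))).round(1)-90 for a,b in ((Q[0],Q[1]),(Q[3],Q[2]))])
im=p['pixels'][:,:,::-1]
cv2.imwrite('pics/tw.png',cv2.resize(im[160:255,140:240],None,fx=6,fy=6,interpolation=cv2.INTER_CUBIC))
cv2.imwrite('pics/tp.png',cv2.resize(im[175:240,300:380],None,fx=8,fy=8,interpolation=cv2.INTER_CUBIC))
im=s['pixels'][:,:,::-1]
cv2.imwrite('pics/sw.png',cv2.resize(im[195:275,165:270],None,fx=7,fy=7,interpolation=cv2.INTER_CUBIC))
E
```

```text
W [0.5721 0.2253 0.055 ] [np.float64(0.1974), np.float64(0.2184), np.float64(0.2002), np.float64(0.2137)] yaw [np.float64(-8.9), np.float64(-10.3)] [np.float64(-8.700000000000003), np.float64(-9.5)]
P [ 0.5702 -0.2247  0.032 ] [np.float64(0.1296), np.float64(0.1696), np.float64(0.1287), np.float64(0.168)] yaw [np.float64(-2.5), np.float64(-3.2)] [np.float64(-1.4000000000000057), np.float64(-1.0999999999999943)]
```

View pics/tw.png

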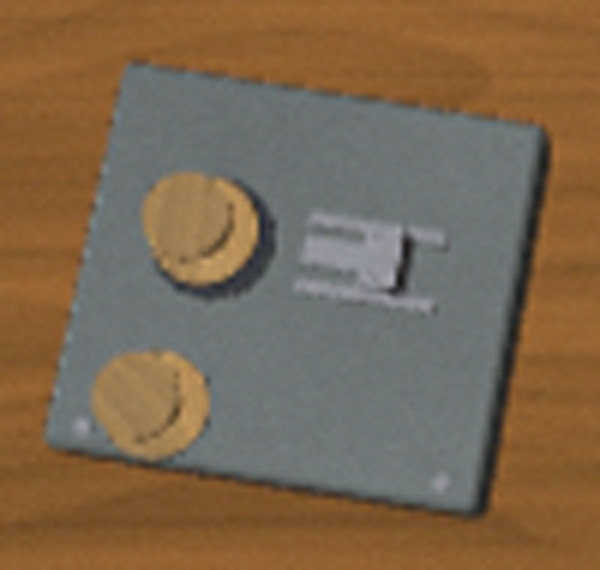

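View pics/tp.png

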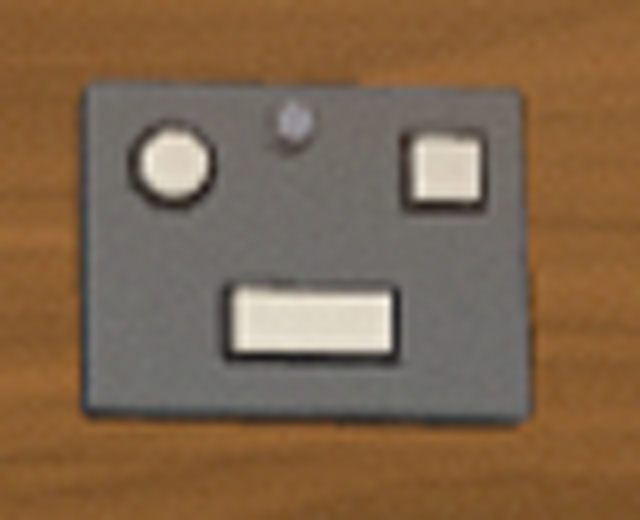

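View pics/sw.png

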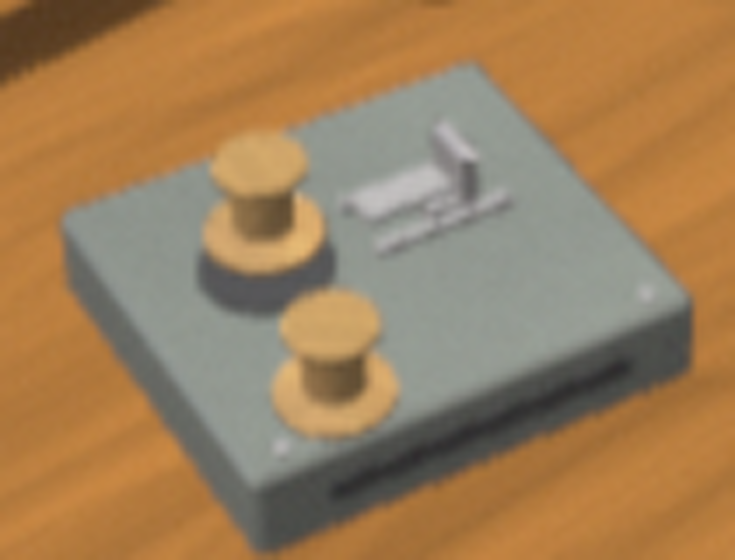

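```bash
cat >> h.py <<'E'
def tri(obs):
    A=[];b=[]
    for p,uv in obs:
        P=p['mtx']@p['view'][:3]
        for i in (0,1):
            r=uv[i]*P[2]-P[i]; A.append(r[:3]); b.append(-r[3])
    X,res,_,_=np.linalg.lstsq(np.array(A),np.array(b),rcond=None); return X
E
python3 - <<'E'
from h import *
from scipy.optimize import least_squares
p=pickle.load(open('top.pkl','rb')); s=pickle.load(open('side.pkl','rb'))
T=lambda a:np.array(a)/6+[140,160]-.4
S=lambda a:np.array(a)/7+[165,195]-.4
TP=lambda a:np.array(a)/8+[300,175]-.4
# deck corners TL(+x+y), TR(+x-y), BR(-x,-y), BL
loc=[(.1,.11),(.1,-.11),(-.1,-.11),(-.1,.11)]
tw=[T(a) for a in [(128,63),(546,127),(482,516),(47,447)]]
sw=[S(a) for a in [(63,212),(477,60),(692,302),(258,482)]]
def f(v,both=True):
    X=[wpt(v[:2],v[2],(*l,.055)) for l in loc]
    e=(proj(p,X)-tw).ravel()
    e2=(proj(s,X)-sw).ravel()
    return np.r_[e,e2] if both==True else (e if both=='t' else e2)
for m in (True,'t','s'):
    q=least_squares(f,[.57,.225,-.16],args=(m,)); print(m,q.x.round(4),np.degrees(q.x[2]).round(2),q.fun.round(1))
    o=q.x; print(' spool',wpt(o[:2],o[2],(.015,.045,.1)).round(4))
print('spooltop tri',tri([(p,T((188,217))),(s,S((259,163)))]).round(4))
print('tab top inner far/near', ray(p,T((402,262)),.0885).round(4), tri([(p,T((385,260))),(s,S((457,147)))]).round(4))
tp=[TP(a) for a in [(84,83),(524,90),(530,418),(84,414)]]
lp=[(.065,.085),(.065,-.085),(-.065,-.085),(-.065,.085)]
q=least_squares(lambda v:(proj(p,[wpt(v[:2],v[2],(*l,.032)) for l in lp])-tp).ravel(),[.57,-.22,0]);print('pad',q.x.round(4),q.fun.round(1))
print('bar',ray(p,TP((314,321)),.042).round(4),'round',ray(p,TP((174,162)),.042).round(4),'sq',ray(p,TP((448,169)),.042).round(4))
E
```

```text
True [ 0.572   0.2264 -0.1737] -9.95 [-0.5 -0.3  0.7 -0.1 -0.2  0.4 -1.   0.3 -0.8 -0.4  0.1 -0.9  1.6 -1.
 -0.3  0.3]
 spool [0.5946 0.2682 0.1   ]
t [ 0.5723  0.2257 -0.1698] -9.73 [-0.4 -0.3  0.9 -0.4  0.2  0.2 -0.7  0.4]
 spool [0.5947 0.2675 0.1   ]
s [ 0.5709  0.2278 -0.1795] -10.29 [-0.9 -0.2  0.2 -0.5  1.4 -0.5 -0.7  0.7]
 spool [0.5937 0.2694 0.1   ]
spooltop tri [0.5959 0.269  0.1155]
tab top inner far/near [0.5768 0.1705 0.0885] [0.5762 0.1774 0.087 ]
pad [ 0.5721 -0.2236 -0.0375] [-0.1 -0.4 -0.3 -0.2  0.4  0.6  0.1  0. ]
bar [ 0.5428 -0.2232  0.042 ] round [ 0.6051 -0.1732  0.042 ] sq [ 0.6005 -0.2779  0.042 ]
```

Call:
apply_moves(xyz=[[0,0.032,0.0326],[0,0.032,0.0326],[0,0.032,0.0326],[0,0.032,0.0326],[0,0.032,0.0326],[0,0.032,0.0326],[0,0.032,0.0326],[0,0.032,0.0326],[0,0.032,0.0326],[0,0.032,0.0326]], twist=[0,0,0,0,0,0,0,0,0,0], claw=[0,0,0,0,0,0,0,0,0,0])

```text
time_s: 2.2
tcp_pos: [0.4244, -0.1452, 0.2363]
ee_rot: [[0.005, -0.379, 0.926], [-0.002, 0.926, 0.379], [-1.0, -0.004, 0.003]]
wrist_force: [1.8, 0.1, 0.4]
gripper_width: 0.175
```

Call:
apply_moves(xyz=[[0,0.034,0.034],[0,0.034,0.034],[0,0.034,0.034],[0,0.034,0.034],[0,0.034,0.034],[0,0.034,0.034],[0,0.034,0.034],[0,0.034,0.034],[0,0,0],[0,0,0],[0,0,0],[0,0,0]], twist=[0,0,0,0,0,0,0,0,8.2,8.2,8.2,8.0], claw=[0,0,0,0,0,0,0,0,0,0,0,0])

```text
time_s: 3.4
tcp_pos: [0.5776, 0.2332, 0.2377]
ee_rot: [[0.012, 0.189, 0.982], [-0.002, 0.982, -0.189], [-1.0, 0.001, 0.012]]
wrist_force: [0.1, -0.1, -0.4]
gripper_width: 0.005
```

Run:
```python
from station import r, imaging, job
from h import *
p=imaging.capture('wrist'); pickle.dump(p,open('w1.pkl','wb'))
s=r.sense(); print(s['time_s'],s['tcp_pos'],s['ee_rot'],s['wrist_force'],s['gripper_width'])
im=cv2.resize(p['pixels'][:,:,::-1],None,fx=1.5,fy=1.5)
for X in [(.595,.2685,.1155),(.5768,.1705,.0885)]:
    u=proj(p,X)[0]*1.5; print(u); cv2.circle(im,tuple(int(a) for a in u),3,(0,0,255),-1)
for q in ['spool_top','keeper_tab','spare_spool']:
    print(q,[(round(d['p'],2),d['centre'],int(d['mask'].sum())) for d in imaging.regions_of(q,p)[:3]])
cv2.imwrite('pics/w1.png',im)
```

```text
3.45 [0.57759524 0.23320425 0.23764274] [[ 1.18509746e-02  1.93050237e-01  9.81117302e-01]
 [-1.49563002e-03  9.81188531e-01 -1.93046187e-01]
 [-9.99928656e-01  8.20396957e-04  1.19167720e-02]] [-1.4125976   0.21080106 -0.31297269] 0.0023594644653192
[443.13791287 288.44065216]
[288.16446017 277.53458626]
spool_top [(0.73, [292.5, 185.3], 2445)]
keeper_tab [(0.56, [211.8, 177.7], 1073), (0.28, [38.8, 105.7], 3418)]
spare_spool [(0.56, [301.7, 93.4], 2341), (0.22, [239.7, 142.9], 27677)]
```

View pics/w1.png

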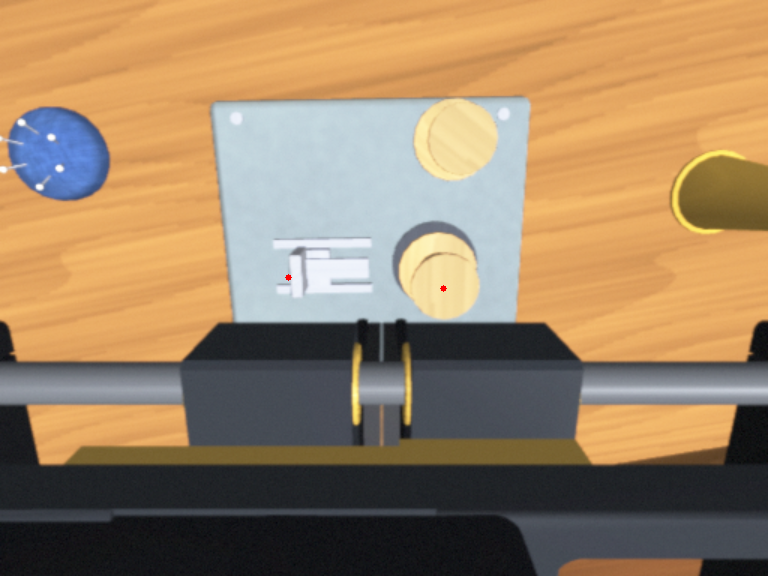

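Call:
apply_moves(xyz=[[0,0.019,0.005],[0,0.019,0.005],[0.035,0,0],[0.035,0,0],[0.018,0,0],[0,0,0]], twist=[0,0,0,0,0,0], claw=[0,0,0,0,0,0])

```text
time_s: 4.2
tcp_pos: [0.5975, 0.2693, 0.1504]
ee_rot: [[0.018, 0.166, 0.986], [0.002, 0.986, -0.166], [-1.0, 0.005, 0.017]]
wrist_force: [-0.9, -0.6, -0.6]
gripper_width: 0.007
```

Call:
apply_moves(xyz=[[0.012,0,-0.002],[0.008,0,0],[0.006,0,0],[0.006,0,0],[0.005,0,0],[0.003,0,0]], twist=[0,0,0,0,0,0], claw=[0,0,0,0,0,0])

```text
time_s: 4.8
tcp_pos: [0.5976, 0.2703, 0.1144]
ee_rot: [[0.023, 0.162, 0.987], [0.004, 0.987, -0.162], [-1.0, 0.008, 0.022]]
wrist_force: [-6.9, -0.1, 15.9]
gripper_width: 0.006
```

Call:
apply_moves(xyz=[[0.003,0,-0.001],[0.003,0,-0.001],[0.002,0,0]], twist=[0,0,0], claw=[0,0,0])

```text
time_s: 5.1
tcp_pos: [0.5975, 0.2702, 0.1145]
ee_rot: [[0.03, 0.159, 0.987], [0.004, 0.987, -0.159], [-1.0, 0.008, 0.029]]
wrist_force: [-4.4, -0.7, 7.6]
gripper_width: 0.004
```

Call:
apply_moves(xyz=[[-0.02,0,0],[-0.025,0,0],[0,-0.045,-0.002],[0,-0.046,-0.002],[0,-0.046,-0.002],[0,0,0]], twist=[0,0,0,0,0,0], claw=[0,0,0,0,0,0])

```text
time_s: 5.7
tcp_pos: [0.5712, 0.1349, 0.1587]
ee_rot: [[0.04, 0.154, 0.987], [0.009, 0.988, -0.155], [-0.999, 0.015, 0.038]]
wrist_force: [-0.9, 0.8, 0.5]
gripper_width: 0.001
```

Run:
```python
from station import r, imaging, job
from h import *
im2=[]
for n in ('side','wrist'):
    p=imaging.capture(n)
    im=p['pixels'][:,:,::-1]
    if n=='side': im=cv2.resize(im[170:290,140:290],None,fx=4,fy=4,interpolation=cv2.INTER_CUBIC)
    cv2.imwrite(f'pics/{n}2.png',im)
s=r.sense(); print(s['time_s'],s['tcp_pos'],s['ee_rot'],s['wrist_force'])
```

```text
5.8 [0.57306032 0.13815509 0.15915808] [[ 0.04221629  0.15146397  0.98756086]
 [ 0.01030147  0.98832353 -0.15202131]
 [-0.99905539  0.0165911   0.04016305]] [0.4040508  0.56205402 0.32988361]
```

View pics/side2.png

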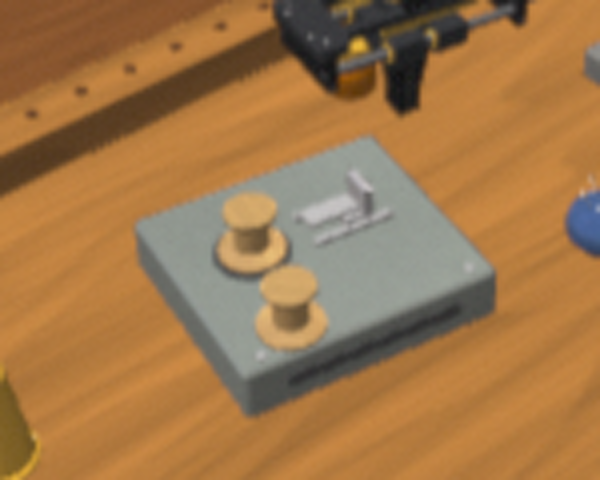

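View pics/wrist2.png

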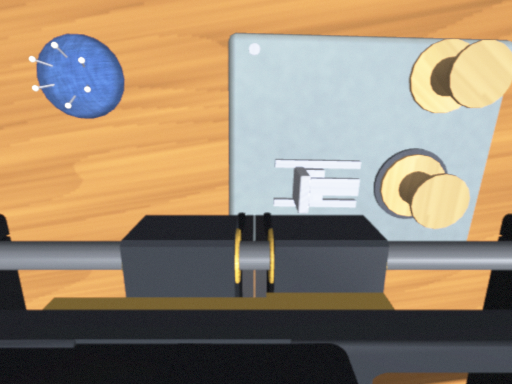

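Call:
apply_moves(xyz=[[0.03,-0.007,-0.004],[0.03,0,0],[0.014,0,0],[0,0,0]], twist=[0,0,0,0], claw=[0,0,0,0])

```text
time_s: 6.2
tcp_pos: [0.5761, 0.1381, 0.0839]
ee_rot: [[0.052, 0.147, 0.988], [0.015, 0.989, -0.148], [-0.999, 0.022, 0.049]]
wrist_force: [-0.5, -0.2, 0.6]
gripper_width: 0.006
```

Run:
```python
from station import r, imaging, job
from h import *
im2=[]
for n in ('top','wrist'):
    p=imaging.capture(n)
    im=p['pixels'][:,:,::-1]
    if n=='top': im=cv2.resize(im[140:260,130:280],None,fx=4,fy=4,interpolation=cv2.INTER_CUBIC)
    cv2.imwrite(f'pics/{n}3.png',im)
s=r.sense(); print(s['time_s'],s['tcp_pos'],s['ee_rot'],s['wrist_force'])
```

```text
6.3 [0.57722147 0.1383879  0.08605533] [[ 0.05523419  0.14634775  0.98768999]
 [ 0.01627088  0.9889368  -0.1474424 ]
 [-0.99834084  0.02421445  0.05224192]] [ 0.82929401  1.27891299 -0.21733675]
```

View pics/wrist3.png

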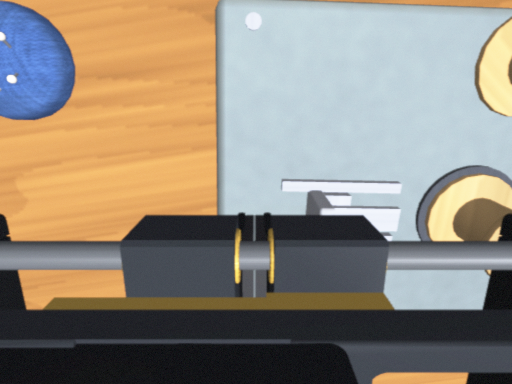

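View pics/top3.png

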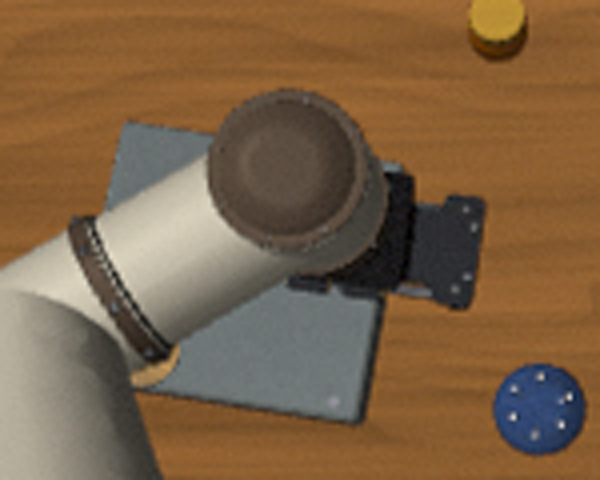

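Call:
apply_moves(xyz=[[0.003,0,-0.007],[0.002,0.006,-0.001],[0.001,0.006,-0.001],[0,0.005,-0.001]], twist=[-0.4,-0.4,0,0], claw=[0,0,0,0])

```text
time_s: 6.7
tcp_pos: [0.5715, 0.16, 0.0828]
ee_rot: [[0.062, 0.13, 0.99], [0.02, 0.991, -0.131], [-0.998, 0.027, 0.059]]
wrist_force: [0.3, -0.6, -0.6]
gripper_width: 0.008
```

Call:
apply_moves(xyz=[[0.001,0.004,0.001],[0.001,0.004,0.001],[0.001,0.004,0]], twist=[1,1,0.5], claw=[0,0,0])

```text
time_s: 7.0
tcp_pos: [0.5742, 0.1713, 0.081]
ee_rot: [[0.058, 0.176, 0.983], [0.016, 0.984, -0.177], [-0.998, 0.026, 0.055]]
wrist_force: [-0.9, -3.7, 2.2]
gripper_width: 0.005
```

Run:
```python
from station import r, imaging, job
from h import *
for n in ('side','wrist'):
    p=imaging.capture(n)
    im=p['pixels'][:,:,::-1]
    if n=='side': im=cv2.resize(im[180:280,150:275],None,fx=5,fy=5,interpolation=cv2.INTER_CUBIC)
    cv2.imwrite(f'pics/{n}4.png',im)
s=r.sense(); print(s['time_s'],s['tcp_pos'],s['ee_rot'],s['wrist_force'])
```

```text
7.1 [0.57444722 0.17176541 0.08079359] [[ 0.05903197  0.17484989  0.98282386]
 [ 0.01714702  0.98421795 -0.17612782]
 [-0.99810881  0.02724968  0.05510217]] [ 0.36216334 -0.95994002  0.46982196]
```

View pics/wrist4.png

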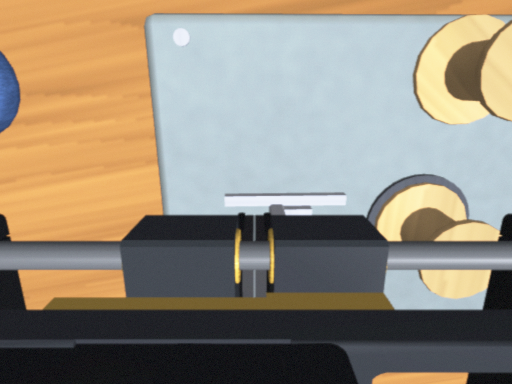

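View pics/side4.png

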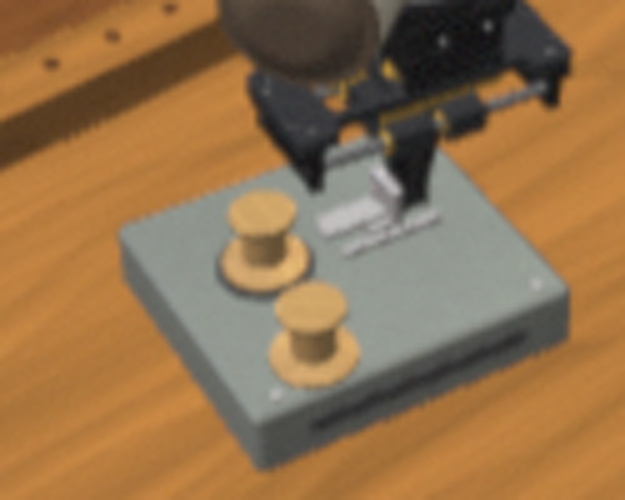

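Call:
apply_moves(xyz=[[0,0.005,0],[0,0.005,0],[0,0.005,0],[0,0.005,0]], twist=[0.2,0.2,0.2,0.2], claw=[0,0,0,0])

```text
time_s: 7.5
tcp_pos: [0.5763, 0.1846, 0.0809]
ee_rot: [[0.05, 0.19, 0.98], [0.003, 0.982, -0.191], [-0.999, 0.012, 0.048]]
wrist_force: [3.3, -25.9, 5.9]
gripper_width: 0.003
```

Call:
apply_moves(xyz=[[0,0.004,0],[0,0.004,0]], twist=[0,0], claw=[0,0])

```text
time_s: 7.7
tcp_pos: [0.5763, 0.1844, 0.0809]
ee_rot: [[0.041, 0.192, 0.981], [-0.012, 0.981, -0.192], [-0.999, -0.004, 0.043]]
wrist_force: [0.3, -14.2, 4.8]
gripper_width: 0.004
```

Run:
```python
from station import r, imaging, job
from h import *
for n in ('side','wrist'):
    p=imaging.capture(n)
    im=p['pixels'][:,:,::-1]
    if n=='side': im=cv2.resize(im[180:280,150:275],None,fx=5,fy=5,interpolation=cv2.INTER_CUBIC)
    cv2.imwrite(f'pics/{n}5.png',im)
s=r.sense(); print(s['time_s'],s['tcp_pos'],s['ee_rot'],s['wrist_force'])
```

```text
7.8 [0.57627675 0.18445374 0.08092894] [[ 0.04107742  0.19180698  0.98057265]
 [-0.01168617  0.98142609 -0.19148437]
 [-0.99908762 -0.00359346  0.04255594]] [  0.55024001 -14.96511548   4.90039236]
```

View pics/wrist5.png

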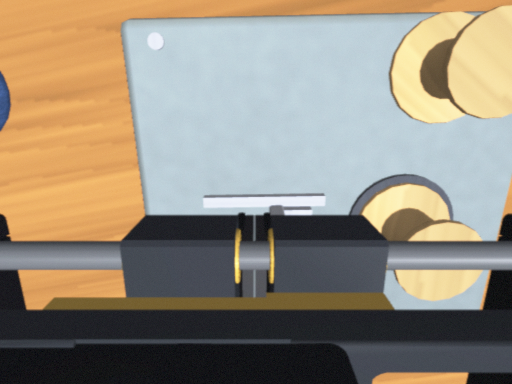

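View pics/side5.png

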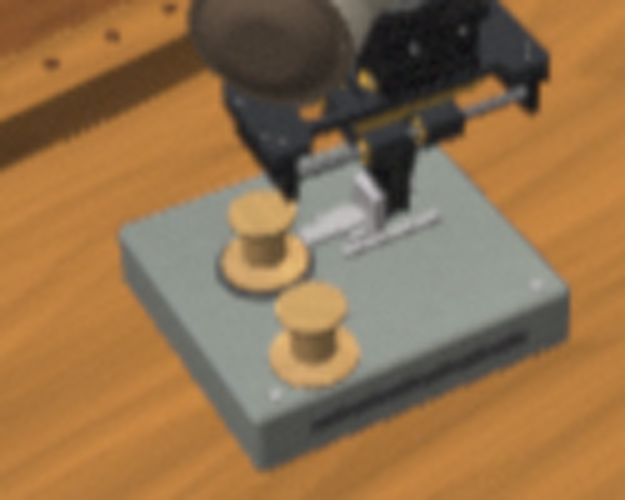

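Run:
```python
from station import r, imaging, job
from h import *
s0=pickle.load(open('side.pkl','rb'))
p=imaging.capture('side'); pickle.dump(p,open('side6.pkl','wb'))
for q in (s0,p):
    print([(round(d['p'],2),d['centre']) for d in imaging.regions_of('keeper',p)[:2]])
def crop(q): return cv2.resize(q['pixels'][205:240,185:245,::-1],None,fx=12,fy=12,interpolation=cv2.INTER_CUBIC)
im=np.vstack([crop(s0),crop(p)])
cv2.imwrite('pics/cmp.png',cv2.resize(im,None,fx=.7,fy=.7))
a=proj(p,wpt((.572,.2264),-.1737,(.015,-.05,.0885)));b=proj(p,wpt((.572,.2264),-.1737,(.015,-.025,.0885)));print('25mm px',b-a)
# template shift of the tab
g0=s0['pixels'][210:226,225:236]; g=p['pixels'][200:240,205:245]
m=cv2.matchTemplate(g,g0,cv2.TM_CCOEFF_NORMED);_,v,_,l=cv2.minMaxLoc(m);print(v,l[0]+205-225,l[1]+200-210)
# flange change
```

```text
[(0.7, [221.8, 225.7]), (0.27, [220.1, 238.4])]
[(0.7, [221.8, 225.7]), (0.27, [220.1, 238.4])]
25mm px [[-6.93586603  2.65268671]]
0.40750566124916077 -4 -5
```

View pics/cmp.png

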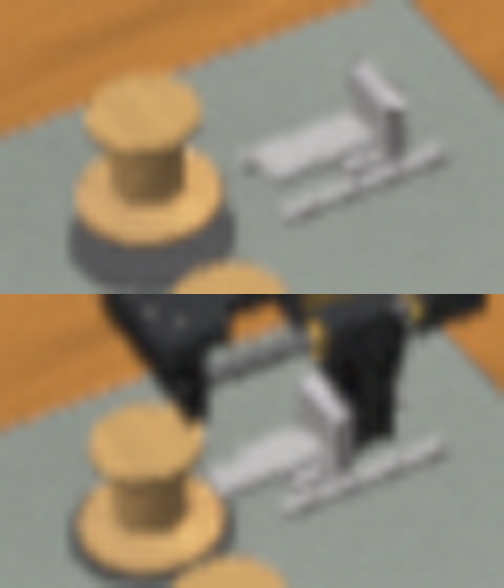

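Call:
apply_moves(xyz=[[0,0.008,0],[0,0.008,0]], twist=[0,0], claw=[0,0])

```text
time_s: 8.15
tcp_pos: [0.576, 0.1849, 0.0811]
ee_rot: [[0.025, 0.195, 0.981], [-0.038, 0.98, -0.194], [-0.999, -0.032, 0.032]]
wrist_force: [3.3, -27.5, 7.6]
gripper_width: 0.004
```

Call:
apply_moves(xyz=[[0,-0.015,0],[0,-0.015,0],[-0.04,0,0],[-0.03,0,0],[0,-0.045,0],[0,-0.045,0],[0,-0.045,0]], twist=[0,0,0,0,0,0,0], claw=[0,0,0,0,0,0,0])

```text
time_s: 8.85
tcp_pos: [0.5465, 0.0291, 0.1583]
ee_rot: [[0.04, 0.187, 0.981], [-0.027, 0.982, -0.186], [-0.999, -0.019, 0.044]]
wrist_force: [0.7, -0.4, 0.6]
gripper_width: 0.006
```

Run:
```python
from station import r, imaging, job
from h import *
ims=[]
for n in ('side','top'):
    p=imaging.capture(n)
    im=p['pixels'][:,:,::-1]
    ims.append(cv2.resize(im[195:255,180:255] if n=='side' else im[165:225,155:230],None,fx=6,fy=6,interpolation=cv2.INTER_CUBIC))
cv2.imwrite('pics/c7.png',np.vstack(ims))
s=r.sense(); print(s['time_s'],s['tcp_pos'],s['ee_rot'],s['wrist_force'])
```

```text
8.95 [0.54464532 0.02600778 0.15788411] [[ 0.03626771  0.19386167  0.98035825]
 [-0.0276712   0.98082231 -0.19292976]
 [-0.99895894 -0.02013057  0.04093656]] [-0.51531104  0.56711632 -0.047352  ]
```

View pics/c7.png

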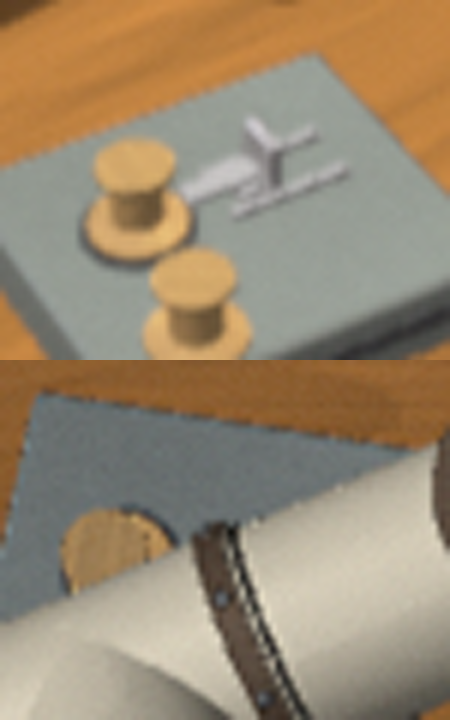

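Call:
apply_moves(xyz=[[0,-0.04,0.008],[0,-0.04,0.007],[0,-0.04,0.006],[0,-0.04,0.005],[0,-0.04,0.004],[0,-0.035,0.003],[0,0,0]], twist=[-1.5,-1.5,-1.5,-1.5,-1.5,0,0], claw=[0,0,0,0,0,0,0])

```text
time_s: 9.65
tcp_pos: [0.5556, -0.2134, 0.166]
ee_rot: [[0.058, 0.051, 0.997], [-0.02, 0.999, -0.05], [-0.998, -0.017, 0.059]]
wrist_force: [-0.1, -0.1, -0.7]
gripper_width: 0.006
```

Run:
```python
from station import r, imaging, job
from h import *
p=imaging.capture('top'); 
cv2.imwrite('pics/t8.png',cv2.resize(p['pixels'][150:260,135:245,::-1],None,fx=5,fy=5,interpolation=cv2.INTER_CUBIC))
p=imaging.capture('wrist'); im=p['pixels'][:,:,::-1].copy()
for X in [(.5428,-.2232,.042),(.6051,-.1732,.042),(.6005,-.2779,.042)]:
    u=proj(p,X)[0]; cv2.circle(im,tuple(int(a) for a in u),3,(0,0,255),-1)
print([(round(d['p'],2),d['centre']) for d in imaging.regions_of('key_bar_top',p)[:2]],proj(p,(.5428,-.2232,.042)))
cv2.imwrite('pics/w8.png',im)
s=r.sense(); print(s['time_s'],s['tcp_pos'],s['ee_rot'],s['wrist_force'])
```

```text
[(0.91, [244.5, 156.9]), (0.74, [244.3, 164.2])] [[243.00057762 161.76282592]]
9.8 [ 0.55495452 -0.21006182  0.16581902] [[ 0.05651762  0.04738319  0.99727659]
 [-0.01939251  0.99873684 -0.04635356]
 [-0.99821325 -0.01671991  0.05736511]] [ 0.19210384  0.68623418 -0.01323033]
```

View pics/t8.png

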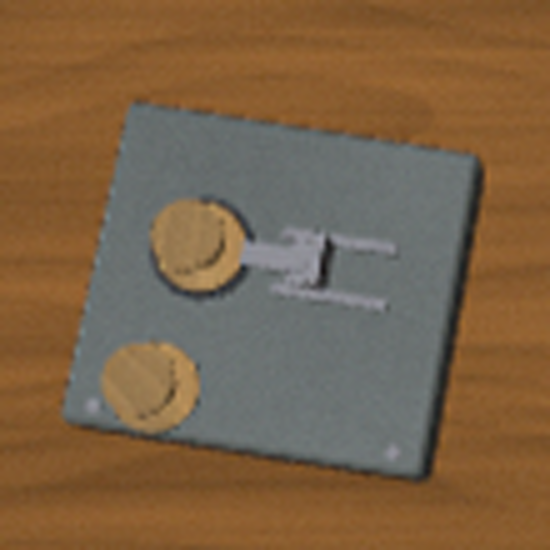

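View pics/w8.png

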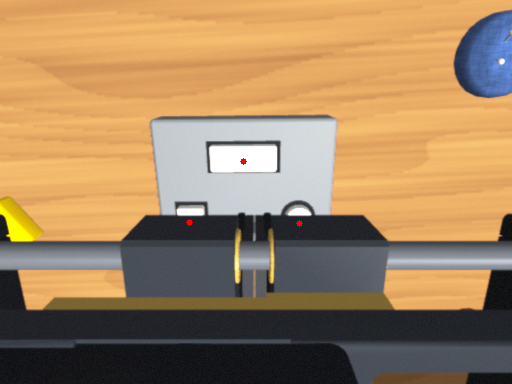

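Run:
```python
from station import r, imaging, job
from h import *
p=imaging.capture('top'); pickle.dump(p,open('t9.pkl','wb'))
s=pickle.load(open('top.pkl','rb'))
a=p['pixels'][185:220,160:215,::-1]; b=s['pixels'][185:220,160:215,::-1]
k=12
A=cv2.resize(a,None,fx=k,fy=k,interpolation=cv2.INTER_CUBIC);B=cv2.resize(b,None,fx=k,fy=k,interpolation=cv2.INTER_CUBIC)
C=A.copy()
o=(.572,.2264);yaw=-.1737
for z in (.062,):
  for t in np.linspace(0,2*np.pi,72):
    u=(proj(p,wpt(o,yaw,(.015+.027*np.cos(t),.045+.027*np.sin(t),z)))[0]+.5-[160,185])*k
    cv2.circle(C,tuple(int(x) for x in u),1,(0,0,255),-1)
print(k*25*0.343)
cv2.imwrite('pics/c9.png',cv2.resize(np.vstack([B,C]),None,fx=.7,fy=.7)); cv2.imwrite('pics/c9b.png',A)
```

```text
102.9
```

View pics/c9.png

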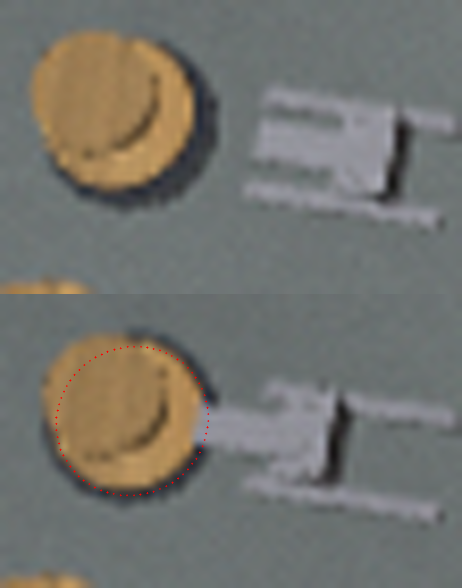

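View pics/c9b.png

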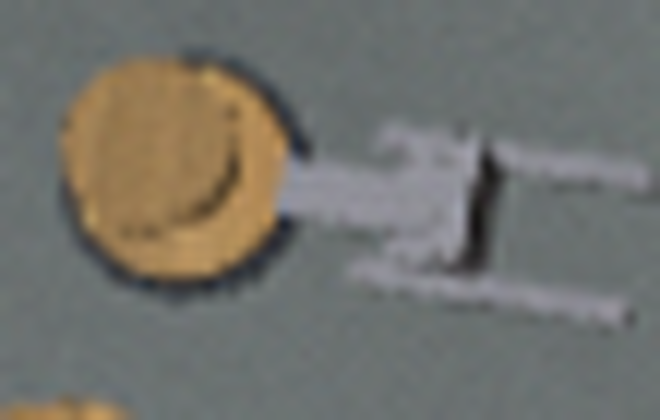

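Call:
apply_moves(xyz=[[0.03,-0.006,-0.011],[0.03,-0.006,-0.01],[0.02,0,0],[0.01,0,0]], twist=[0.5,0,0,0], claw=[0,0,0,0])

```text
time_s: 10.25
tcp_pos: [0.5425, -0.2166, 0.076]
ee_rot: [[0.067, 0.046, 0.997], [-0.019, 0.999, -0.045], [-0.998, -0.016, 0.068]]
wrist_force: [1.0, -0.6, 0.4]
gripper_width: 0.004
```

Call:
apply_moves(xyz=[[0.006,-0.006,-0.005],[0.006,0,0],[0.003,0,-0.001],[0,0,0]], twist=[0.5,0,0,0], claw=[0,0,0,0])

```text
time_s: 10.65
tcp_pos: [0.5383, -0.2207, 0.0603]
ee_rot: [[0.069, 0.051, 0.996], [-0.019, 0.999, -0.05], [-0.997, -0.016, 0.069]]
wrist_force: [0.7, 0.5, -0.5]
gripper_width: 0.002
```

Run:
```python
from station import r, imaging, job
from h import *
p=imaging.capture('side'); 
a=cv2.resize(p['pixels'][150:215,275:365,::-1],None,fx=6,fy=6,interpolation=cv2.INTER_CUBIC)
cv2.imwrite('pics/s10.png',a)
p=imaging.capture('wrist'); cv2.imwrite('pics/w10.png',p['pixels'][:,:,::-1])
s=r.sense(); print(s['time_s'],s['tcp_pos'],s['ee_rot'],s['wrist_force'])
```

```text
10.75 [ 0.53880587 -0.22083499  0.06088674] [[ 0.06961329  0.0509346   0.99627288]
 [-0.01962229  0.99857236 -0.04968108]
 [-0.99738105 -0.01609069  0.07051336]] [ 0.56403543  0.53228895 -0.04534237]
```

View pics/s10.png

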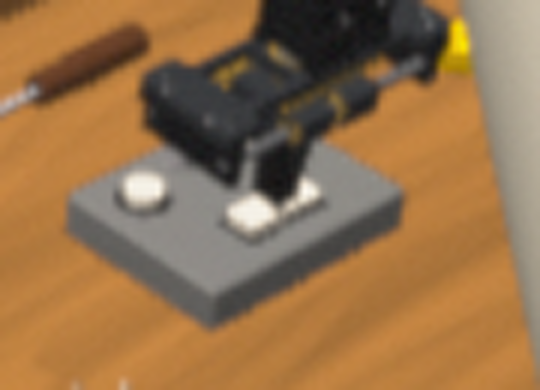

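View pics/w10.png

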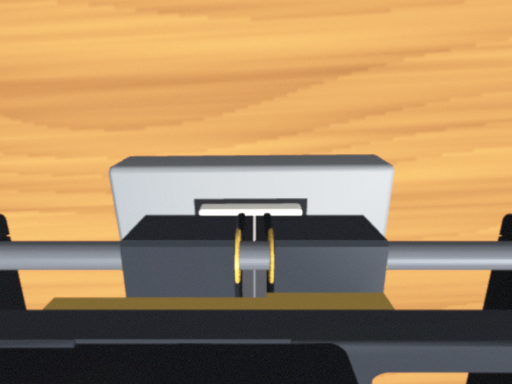

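Call:
apply_moves(xyz=[[0.004,0,0.001],[0.005,0,0],[0.005,0,0],[0.006,0,0],[0.006,0,0],[0.006,0,0]], twist=[0,0,0,0,0,0], claw=[0,0,0,0,0,0])

```text
time_s: 11.35
tcp_pos: [0.5415, -0.2212, 0.0502]
ee_rot: [[0.068, 0.043, 0.997], [-0.025, 0.999, -0.042], [-0.997, -0.022, 0.069]]
wrist_force: [-13.1, 9.4, 38.1]
gripper_width: 0.001
```

Run:
```python
from station import r, imaging, job
from h import *
p=imaging.capture('side'); 
a=cv2.resize(p['pixels'][150:215,275:365,::-1],None,fx=6,fy=6,interpolation=cv2.INTER_CUBIC)
cv2.imwrite('pics/s11.png',a)
imaging.capture('top')
s=r.sense(); print(s['time_s'],s['tcp_pos'],s['ee_rot'],s['wrist_force'])
```

```text
11.45 [ 0.54153925 -0.22116033  0.05013889] [[ 0.06836928  0.04325579  0.99672192]
 [-0.0246351   0.9988282  -0.04165738]
 [-0.99735588 -0.02170626  0.06935478]] [-13.46707141   9.3346454   39.78546211]
```

View pics/s11.png

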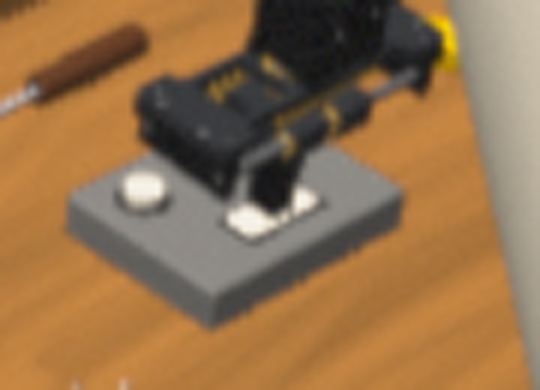

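Call:
apply_moves(xyz=[[0.004,0,0],[0.004,0,0],[0.004,0,0]], twist=[0,0,0], claw=[0,0,0])

```text
time_s: 11.75
tcp_pos: [0.5414, -0.2211, 0.0504]
ee_rot: [[0.07, 0.04, 0.997], [-0.027, 0.999, -0.038], [-0.997, -0.024, 0.071]]
wrist_force: [-9.2, 6.5, 26.0]
gripper_width: 0.003
```

Run:
```python
from station import r, imaging, job
from h import *
p=imaging.capture('top'); cv2.imwrite('pics/t12.png',cv2.resize(p['pixels'][:,:,::-1],None,fx=1.5,fy=1.5)); 
s=r.sense(); print(s['time_s'],s['tcp_pos'],s['wrist_force'])
```

```text
11.8 [ 0.5414576  -0.22105328  0.05039646] [-9.68630118  6.91800317 25.68124334]
```

View pics/t12.png

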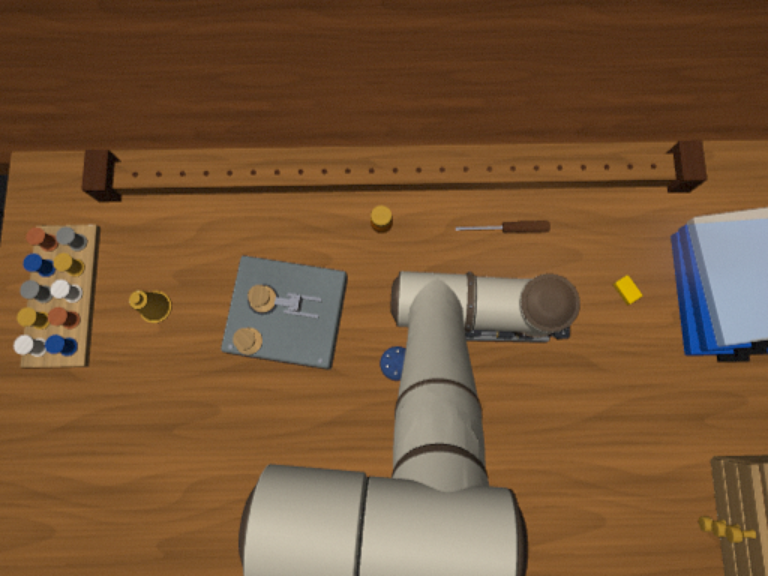

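The top view shows the spool down, the keeper against it and the loose things unmoved. The finger holds the bar key at its stop with a steady 26 N, so I am handing in.

Run:
```python
from station import r, imaging, job
print(job.finish_job()); s=r.sense(); print(s['time_s'],s['tcp_pos'],s['wrist_force'])
```

```text
the job is handed in; nothing more can be done
None
the job is handed in; nothing more can be done
```

I pressed the spool home, pushed the keeper home, and handed the job in at about 11.8 s with the finger still holding the bar key down. No verdict was reported, and joint values cannot be read directly, so these checks come from positions, forces and pictures:

- **Spool:** it stopped hard with the fingertip at 0.1005 m, against 0.100 m when fully home. The pictures taken afterwards show it down on the drive plate.
- **Keeper:** it stopped hard, not moving further under about 27 N. The pictures show about 22 mm of travel from its unknown start (0–6 mm), and the tongue tip about 3–4 mm inside the flange edge. The estimates ranged from 20 to 24 mm, so the end stop is inferred from the stall and the overlap, not measured exactly.
- **Bar key:** the fingertip stood at about 0.036 m, which is the bottom of its travel, with a steady push of about 26 N. The push had peaked near 40 N before I eased it.
- **Other keys and loose things:** the fingertip came down only on the bar key. In the last top view the spare spool, thread cone, bead jar, beeswax and screwdriver looked unmoved. The pincushion was partly hidden by the arm but looked in place. The square and round keys and the thimble were hidden by the arm in that view, so I did not check them at the end; the round key still looked up in the side view just before.

The tool tilted by up to about 4 degrees during the moves. It did not appear to affect any of the three pushes.

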